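# Park the tall tooling case against the stop rail

### The job

Push the tall blue tooling case across the bench, to the robot's right, until its back (the side without latches) stands flush and square against the bolted steel stop rail, with the whole case between the two yellow tape lines, then draw back clear of it. The case is heavy and tips easily, so push it with the fingers low down near its base, in its lower half only; it must slide upright and must not be tipped, lifted or taken by its handle. Leave the spray can, the tube offcut and the mallet where they are.

Things in the scene. Friction and masses are not known exactly. Their poses are not given: they have to be found in the camera images.
- case: tall blue steel case on the bench, black band round its base: 90 mm deep (x), 140 wide (y), 170 tall, bar handle on top to 197 mm. Origin: centre of its underside; x from its latch side (facing the robot's left) to its back. 1.3 to 1.9 kg, slides at 6 to 14 N; pushed above 60 mm it may tip, below 45 mm it slides. Lean the gripper away from it so the fingertips lead, or its body hits the case high up.
- bay: fixed stop rail: pale steel angle 240 mm long (y), upright flange 40 mm tall, and before it two flat yellow tapes 150 mm long along x, 200 mm clear between them (y = +-100 mm). Origin: middle of the rail's front face at bench height; x points into the rail, roughly to the robot's right. The parked case's origin is at x = -45 mm, y within 30 mm of 0, case x along bay x. The rail does not move.
- spray_can: loose red spray can with a white label and a pale top, 52 mm in diameter, 150 mm tall, standing beside or behind the bay's rail. Origin: centre of its underside. Not to be disturbed.
- tube_offcut: loose short steel tube, 44 mm in outer diameter, 110 mm tall, standing on end beside or behind the bay's rail. Origin: centre of its underside. Not to be disturbed.
- mallet: loose mallet, 240 mm long, lying on the bench with its handle along its x, beyond the case as the robot sees it. Origin: under its middle. Not to be disturbed.

How it is judged:
By the outcome, as a careful person would: the job done as asked, in the order asked, and still so for the second after the job is handed in, with the robot touching nothing.
It also fails if it takes over 46 s, if anything falls off the work surface, if the arm or the gripper's body presses on something with over 40 N, if the wrist force passes 120 N, or if a joint passes its speed limit or range.

### The arm

A 7-joint arm with a two-finger parallel gripper is mounted at the origin on the work surface. World frame = base frame: x ahead of the robot, y to its left, z up, the work surface at z = 0. Lengths are in m, angles in rad, forces in N, time in s.
With the tool pointing down it reaches from about 0.425 to 0.875 m from the base axis. Payload 4.7 kg.
Tool frame: the origin (TCP) lies between the finger pads; the fingertips stand 8 mm ahead of it and the grasp point (between the pads) lies 11 mm behind it; z points along the fingers, x is the direction in which the jaws open and shut, and the axes are right-handed (so a half turn about z gives the same grasp; the last joint's range is limited). The gripper opens to 87 mm and grips with 3 to 60 N. Pads are 19 mm wide; open, the fingers measure 117 mm over their backs; the gripper's body (75 mm by 190 mm) begins 51 mm behind the grasp point.
Start: joints at [-1.22, 0.321, -0.07, 1.45, 0.023, 1.371, -0.057], TCP at [0.215, 0.613, 0.231] pointing down, gripper open.
Joint ranges: [-2.86, 2.86], [-0.3, 2.09], [-1.38, 1.24], [0.06, 2.45], [-1.56, 4.7], [0.09, 2.05], [-2.69, 2.69]. Speed limits (rad/s): [2.57, 2.57, 3.14, 3.14, 3.14, 3.14, 3.14].

### API

Orientations are given as a 3x3 rotation matrix whose columns are the frame's x, y, z axes.
In Python, from plant import robot gives the robot as it stands. Calls block until the motion is done:
- robot.move_pose(position, orientation): joint-space move of the TCP to a pose.
- robot.move_linear(position, orientation=None, v=0.15, f_stop=None): straight line of the TCP; orientation=None keeps the orientation; v is the mean speed in m/s. With f_stop (N) it stops when the force on the tool has changed by that much, and returns True; else False.
- robot.move_joints(angles): joint-space move.
- robot.grip(opening, newtons=None): opening from 0.0 (shut) to 1.0 (fully open); newtons is the grip in N (None keeps the last); returns when the fingers have stopped.
- robot.wait(seconds).
- robot.inverse_kinematics(position, orientation): joint angles nearest the present ones, or None.
- robot.capture(name): name is "side" or "top"; returns a dict with "color" (480x640x3 uint8, red, green, blue), "vertical_fov" (degrees; the focal length in pixels is half the picture's height over the tangent of half this angle, whatever the lens; pixels are square), "cx", "cy" (the principal point, pixels), "k1" (the pictures are not rectified: a ray, as slopes to the right and down, at radius r is drawn at 1 + k1 r^2 times it, then the intrinsics apply), "R" (3x3) and "t" (3): a world point X has camera coordinates R X + t. Camera axes: x right, y down, z forward; pixel columns grow to the right and rows downward; lengths in m; the calibration is good to about 2 mm. A picture is of the moment at which its call begins. There is no depth.
A pose or a line that the arm cannot do raises robot.MotionError and nothing moves.
- robot.sign_off(): hands the job in, once; it reports no verdict.
Trained networks look in a picture, given as the dict that the camera call returned (one of the last four; its "shot" number tells which), for a name from the list of things; names that differ only in an ending like _2 or _b are one class to them, and where a whole thing is asked for, a point or a joint stands for the part that bears it (a point fixed in the world has none). Each returns a list of dicts, best first, with "conf" (0 to 1); they miss things now and then, are a little off and sometimes report something else, mostly with a low value. They report only what shows in the picture. A call takes as long as a camera call.
- robot.masks_of(picture, query): "region" (480x640 bool, what is visible of it) and "bbox" ([centre column, centre row, width, height] in pixels, round what is visible of it).
- robot.place_of(picture, query): "point" ([column, row] in pixels: a listed point, or the origin of a listed thing).
Readings, each from a call of its own:
- robot.get_time(): time.
- robot.get_q(): joint angles.
- robot.get_qd(): joint speeds.
- robot.get_tau(): joint torques, N m.
- robot.get_position(): TCP position.
- robot.get_eef_rot(): TCP orientation.
- robot.get_ft_force(): force on the tool from outside, world axes, zero at the start.
- robot.get_moment(): the same for the moment, N m.
- robot.get_finger_gap(): opening from 0.0 (shut) to 1.0 (fully open).
Only numpy, scipy, OpenCV 4.12 (cv2) and the standard library are available. Lean on these libraries where they do the work, as an engineer would, in place of code of your own. Each camera call takes 0.05 s, during which the arm holds its last target. There are 200 camera calls.

## Working session

There is one attempt and no reset: what is moved stays moved. The work goes in short steps, each a Python script; the robot and the scene stay as the last script left them, time stands still between calls to the robot, and variables do not carry over. Pictures are saved under pics/ and viewed, about 8 in all and at most 12, crops included, and the job is handed in when it is done.

```bash
ls; mkdir -p pics; cat > h.py <<'E'
from plant import robot
import numpy as np, cv2
def K(p):
    f=240/np.tan(np.radians(p["vertical_fov"])/2)
    return np.array([[f,0,p["cx"]],[0,f,p["cy"]],[0,0,1.]]),np.array([p["k1"],0,0,0.])
def proj(p,X):
    k,d=K(p); return cv2.projectPoints(np.atleast_2d(np.array(X,float)),cv2.Rodrigues(np.array(p["R"]))[0],np.array(p["t"],float),k,d)[0][:,0]
def onz(p,uv,z):
    k,d=K(p); n=cv2.undistortPointsIter(np.array(uv,float).reshape(-1,1,2),k,d,None,None,(3,50,1e-10))[:,0]
    R=np.array(p["R"]);c=-R.T@np.array(p["t"]);r=np.c_[n,np.ones(len(n))]@R
    return c+r*((z-c[2])/r[:,2])[:,None]
def save(p,n): cv2.imwrite("pics/"+n,np.ascontiguousarray(p["color"][:,:,::-1]))
E
python3 - <<'E'
from h import *
import pickle
for c in("side","top"):
    p=robot.capture(c);save(p,c+"0.png");pickle.dump(p,open(c+"0.pkl","wb"))
    R=np.array(p["R"]);print(c,-R.T@np.array(p["t"]),R[2],p["k1"])
    for q in("case","bay","spray_can","tube_offcut","mallet"):
        for o in robot.place_of(p,q)[:2]: print(q,o["conf"],o["point"],onz(p,[o["point"]],0).round(3))
        for o in robot.masks_of(p,q)[:1]: print("  m",o["conf"],np.round(o["bbox"]))
print(robot.get_time(),robot.get_q(),robot.get_eef_rot())
E
```

```text
pics
side [ 0.58503236 -0.73687437  0.5389841 ] [ 0.04540599  0.80558872 -0.59073269] -0.08483794732727101
case 0.93 [300.9, 238.3] [[ 0.586 -0.004  0.   ]]
case 0.32 [394.9, 292.9] [[ 0.742 -0.162  0.   ]]
  m 0.62 [302. 198.  87. 111.]
bay 0.93 [268.1, 309.6] [[ 0.532 -0.195  0.   ]]
  m 0.98 [264. 293. 162.  84.]
  m 0.96 [256. 346.  50. 104.]
tube_offcut 0.88 [394.5, 289.6] [[ 0.742 -0.154  0.   ]]
  m 0.56 [396. 267.  32.  69.]
mallet 0.79 [379.5, 225.1] [[0.744 0.037 0.   ]]
  m 0.59 [390. 224.  52.  77.]
top [ 0.55841774 -0.0613526   0.78750677] [ 0.09947066  0.00440151 -0.99503076] -0.08032313837233498
  m 0.75 [277. 265.  73. 113.]
bay 0.96 [400.3, 299.1] [[ 0.533 -0.195  0.   ]]
  m 0.73 [375. 303. 121. 142.]
spray_can 0.73 [480.2, 303.4] [[ 0.527 -0.336  0.   ]]
tube_offcut 0.77 [379.5, 181.9] [[ 0.741 -0.158  0.   ]]
  m 0.82 [389. 175.  36.  42.]
mallet 0.55 [275.5, 179.1] [[0.743 0.028 0.   ]]
  m 0.68 [274. 176. 137.  53.]
1.1 [-1.21988937  0.32098696 -0.07011623  1.45051657  0.02258538  1.37079023
 -0.05689774] [[ 3.30442915e-01  9.43825978e-01  5.19727688e-05]
 [ 9.43825976e-01 -3.30442918e-01  7.26930032e-05]
 [ 8.57835782e-05  2.50323613e-05 -9.99999996e-01]]
```

View both.

View pics/side0.png

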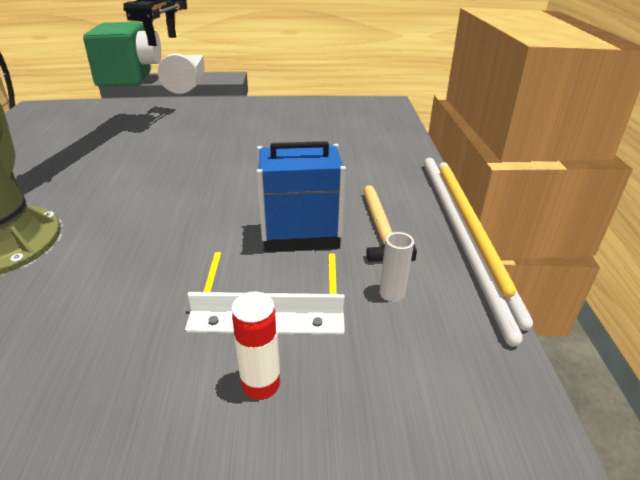

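View pics/top0.png

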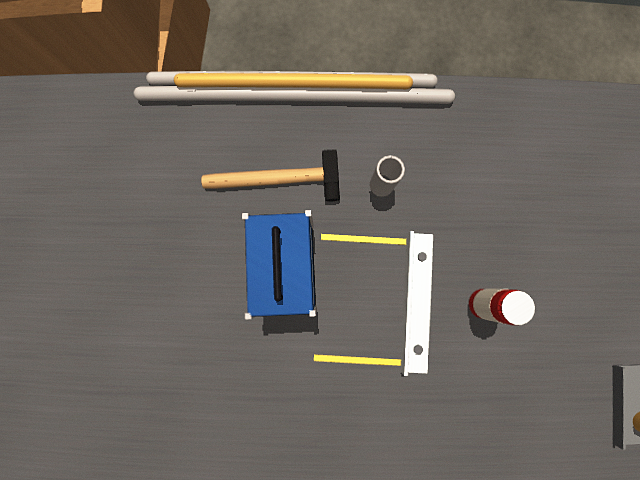

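```bash
python3 - <<'E'
from h import *
import pickle
p=pickle.load(open("top0.pkl","rb"));s=pickle.load(open("side0.pkl","rb"))
c=onz(p,[(245,216),(308,213),(312.5,313.5),(248,316.5)],.170)[:,:2]
print("case",c.round(3),c.mean(0),"sides",[np.linalg.norm(c[i]-c[(i+1)%4]).round(3) for i in range(4)])
a=(c[1]+c[2]-c[0]-c[3]);b=c[0]+c[1]-c[2]-c[3]
print("x-axis deg",np.degrees(np.arctan2(a[1],a[0])),"from y axis",np.degrees(np.arctan2(-b[0]*0+b[1],b[0]))-90)
r=onz(p,[(411,233),(405,374)],.04)[:,:2];d=r[0]-r[1];print("rail",r.round(3),r.mean(0),np.linalg.norm(d),"xdeg",np.degrees(np.arctan2(d[1],d[0]))-90)
r=onz(s,[(190,292),(344,295)],.04)[:,:2];d=r[1]-r[0];print("rail side",r.round(3),r.mean(0),np.linalg.norm(d),np.degrees(np.arctan2(d[1],d[0]))-90)
t=onz(p,[(321,236),(406,241),(314,357),(400,362)],0)[:,:2];print("tapes",t.round(3), np.degrees(np.arctan2(*(t[1]-t[0])[::-1])))
print("can",onz(p,[(518,307)],.15),"tube",onz(p,[(390,169)],.11))
sb=onz(s,[(263,248),(340,247)],0);print("case back base side cam",sb.round(3))
for n,f in(("top",p),("side",s)):
    img=f["color"].copy()
E
```

```text
case [[ 0.65   0.05 ]
 [ 0.656 -0.038]
 [ 0.517 -0.046]
 [ 0.512  0.042]] [0.58383597 0.00180552] sides [np.float64(0.088), np.float64(0.139), np.float64(0.088), np.float64(0.139)]
x-axis deg -86.44244352832223 from y axis -86.53096358027257
rail [[ 0.645 -0.206]
 [ 0.412 -0.196]] [ 0.52837062 -0.20147413] 0.23297110187721645 xdeg -92.47135506223418
rail side [[ 0.413 -0.194]
 [ 0.651 -0.207]] [ 0.5321378  -0.20050803] 0.23760720750854736 -93.0032062576484
tapes [[ 0.642 -0.055]
 [ 0.635 -0.205]
 [ 0.431 -0.046]
 [ 0.425 -0.195]] -92.57779537125631
can [[ 0.5279126  -0.33919348  0.15      ]] tube [[ 0.73578427 -0.16108239  0.11      ]]
case back base side cam [[ 0.515 -0.033  0.   ]
 [ 0.659 -0.033  0.   ]]
```

```bash
cat >> h.py <<'E'
TH=np.radians(40); Z=.026; LEAD=.0124
BO=np.array([.531,-.1985]); BA=np.radians(-92.8)
def rot(psi,sgn,th=TH):
    h=np.array([np.cos(psi),np.sin(psi),0]); l=np.array([-h[1],h[0],0])*sgn
    z=np.sin(th)*h-np.cos(th)*np.array([0,0,1.]); return np.c_[l,np.cross(z,l),z]
def tcp(c,psi,back=0,z=Z):   # tool pose pushing a case with centre c, heading psi
    return np.r_[np.array(c)-(.045+LEAD+back)*np.array([np.cos(psi),np.sin(psi)]),z]
def bay2w(x,y): return BO+x*np.array([np.cos(BA),np.sin(BA)])+y*np.array([-np.sin(BA),np.cos(BA)])
def w2bay(c):
    d=np.array(c)-BO; return np.array([d@[np.cos(BA),np.sin(BA)],d@[-np.sin(BA),np.cos(BA)]])
E
python3 - <<'E'
from h import *
C=np.array([.584,.0018]);P=np.radians(-86.4);print("case in bay",w2bay(C))
lo=[-2.86,-.3,-1.38,.06,-1.56,.09,-2.69];hi=[2.86,2.09,1.24,2.45,4.7,2.05,2.69]
for th in(30,40,50):
  for s in(1,-1):
    T=np.radians(th)
    for b,zz,c,ps in((.06,.2,C,P),(.06,Z,C,P),(0,Z,C,P),(0,Z,bay2w(-.12,.02),BA-.14),(0,Z,bay2w(-.045,.005),BA)):
      q=robot.inverse_kinematics(tcp(c,ps,b,zz),rot(ps,s,T))
      print(th,s,None if q is None else np.round(q,2))
E
```

```text
case in bay [-0.20264991  0.04315212]
30 1 [-0.91  0.37  0.48  1.6   0.32  1.43 -0.46]
30 1 [-0.86  0.56  0.42  1.72  0.29  1.14 -0.56]
30 1 [-0.78  0.52  0.42  1.78  0.33  1.08 -0.51]
30 1 [-0.68  0.54  0.49  1.77  0.26  1.12 -0.56]
30 1 [-0.65  0.43  0.53  1.94  0.37  0.97 -0.43]
30 -1 [-0.53  0.34 -0.    1.58  0.47  1.48  2.57]
30 -1 [-0.53  0.53  0.01  1.71  0.49  1.2   2.43]
30 -1 [-0.49  0.49  0.06  1.77  0.51  1.14  2.5 ]
30 -1 [-0.43  0.5   0.17  1.76  0.42  1.17  2.46]
30 -1 [-0.39  0.39  0.23  1.93  0.5   1.02  2.6 ]
40 1 [-0.97  0.45  0.49  1.57  0.42  1.49 -0.53]
40 1 [-0.94  0.65  0.45  1.67  0.37  1.23 -0.66]
40 1 [-0.86  0.61  0.44  1.74  0.43  1.17 -0.63]
40 1 [-0.75  0.63  0.49  1.72  0.35  1.21 -0.66]
40 1 [-0.7   0.51  0.49  1.92  0.51  1.05 -0.6 ]
40 -1 [-0.56  0.42 -0.05  1.55  0.6   1.58  2.47]
40 -1 [-0.58  0.61 -0.02  1.66  0.62  1.33  2.31]
40 -1 [-0.53  0.57  0.02  1.73  0.64  1.26  2.36]
40 -1 [-0.46  0.59  0.12  1.71  0.54  1.29  2.34]
40 -1 [-0.43  0.47  0.17  1.91  0.66  1.12  2.42]
50 1 [-1.02  0.54  0.5   1.55  0.51  1.56 -0.59]
50 1 [-0.99  0.76  0.46  1.62  0.44  1.33 -0.73]
50 1 [-0.94  0.72  0.47  1.7   0.49  1.25 -0.71]
50 1 [-0.82  0.75  0.53  1.67  0.4   1.31 -0.72]
50 1 [-0.76  0.61  0.48  1.89  0.6   1.13 -0.73]
50 -1 [-0.59  0.5  -0.09  1.53  0.73  1.69  2.39]
50 -1 [-0.62  0.71 -0.05  1.6   0.72  1.47  2.22]
50 -1 [-0.57  0.67 -0.01  1.68  0.75  1.39  2.25]
50 -1 [-0.49  0.69  0.08  1.65  0.64  1.42  2.24]
50 -1 [-0.46  0.56  0.12  1.88  0.77  1.24  2.28]
```

```bash
python3 - <<'E'
from h import *
C=np.array([.584,.0018]);P=np.radians(-86.4)
robot.move_pose(tcp(C,P,.09,.16),rot(P,1)); print(robot.get_time())
robot.move_linear(tcp(C,P,.05),v=.12)
p=robot.capture("side");save(p,"side1.png")
hit=robot.move_linear(tcp(C,P,-.006),v=.04,f_stop=3.)
x=robot.get_position();e=tcp(C,P);h=np.array([np.cos(P),np.sin(P)])
print(hit,x,"past nominal contact",(x-e)[:2]@h,robot.get_ft_force(),robot.get_time())
E
```

```text
3.2083
True [0.58018813 0.06088851 0.02559375] past nominal contact -0.0018112591411324787 [-0.1335969   1.57970322  0.75200615] 5.6833
```

View pics/side1.png

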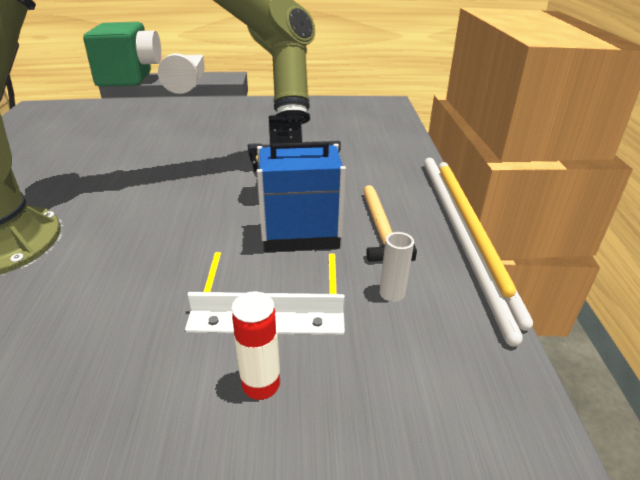

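The gripper is behind the case, centred on it (case at cols 260–342), low and clear of the mallet and tube. Contact came within 2 mm of the estimate, so I'm starting the first half of the push.

```bash
python3 - <<'E'
from h import *
from scipy.interpolate import CubicHermiteSpline,PchipInterpolator
X=np.array([-.2027,-.15,-.11]);y=CubicHermiteSpline(X,[.0432,.037,.027],[.02,-.22,-.25]);a=PchipInterpolator([-.2027,-.14,-.11],np.radians([6.4,-8,-9]))
for x in np.linspace(-.2027,-.11,9)[1:]:
    ps=BA+float(a(x));c=bay2w(x,float(y(x)))
    if robot.move_linear(tcp(c,ps),rot(ps,1),v=.05,f_stop=40): print("STOP");break
    print(np.round(robot.get_ft_force(),1),robot.get_time())
import pickle
t=robot.capture("top");save(t,"top2.png");pickle.dump(t,open("top2.pkl","wb"))
s=robot.capture("side");big=cv2.hconcat([np.ascontiguousarray(v["color"][120:400,200:520,::-1]) for v in(t,s)])
cv2.imwrite("pics/b2.png",cv2.resize(big,(800,350)))
E
```

```text
[ 1.9  5.3 -0.2] 6.1
[ 3.4  5.9 -0.4] 6.4833
[3.2 5.9 0.1] 6.8667
[4.1 4.9 0.1] 7.25
[3.6 5.3 1.3] 7.6333
[3.5 5.7 0.2] 8.025
[3.8 5.2 0.8] 8.4167
[ 3.3  5.7 -0.8] 8.8083
```

View pics/b2.png

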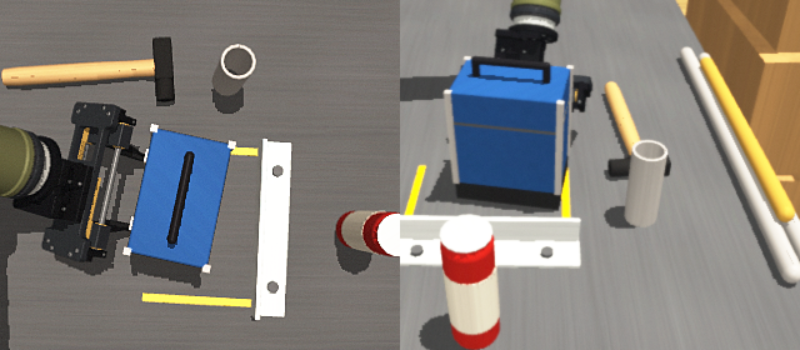

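View pics/top2.png

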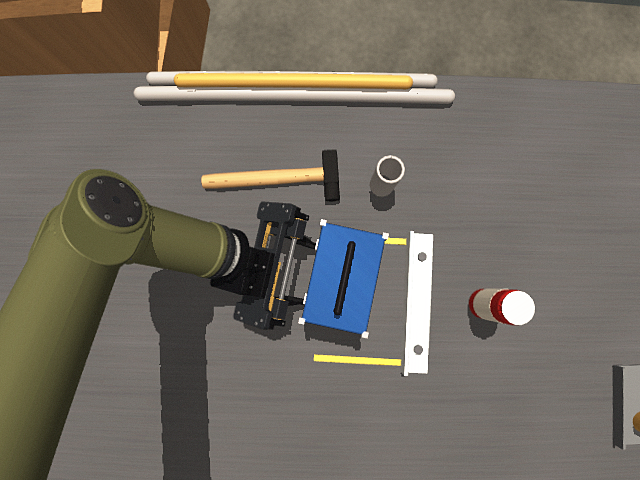

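The case is upright and turning as planned, with its top corners at about (322,223), (386,236), (365,335) and (302,321). I'll locate it and compare with the tool pose.

```bash
python3 - <<'E'
from h import *
import pickle
p=pickle.load(open("top2.pkl","rb"))
c=onz(p,[(322.5,223),(386,236),(365,335),(302.5,321)],.170)[:,:2]
a=c[1]+c[2]-c[0]-c[3];ps=np.arctan2(a[1],a[0])
print([np.linalg.norm(c[i]-c[(i+1)%4]).round(3) for i in range(4)],"bay",w2bay(c.mean(0)),"rel deg",np.degrees(ps-BA))
T=robot.get_position();R=robot.get_eef_rot();h=np.array([np.cos(ps),np.sin(ps)]);d=T[:2]-c.mean(0)
print("tcp in case",d@h,d@[-h[1],h[0]],"tool rel deg",np.degrees(np.arctan2(R[1,2],R[0,2])-BA))
E
```

```text
[np.float64(0.09), np.float64(0.139), np.float64(0.087), np.float64(0.137)] bay [-0.11110583  0.02947469] rel deg -8.484231994941847
tcp in case -0.05946336237018055 -0.00024361789504403694 tool rel deg -8.585791411702
```

```bash
python3 - <<'E'
from h import *
from scipy.interpolate import CubicHermiteSpline,PchipInterpolator
y=CubicHermiteSpline([-.11,-.058],[.027,.012],[-.28,-.2]);a=PchipInterpolator([-.11,-.096,-.058],np.radians([-9,-8,0]))
for x in np.linspace(-.11,-.058,6)[1:]:
    ps=BA+float(a(x))
    if robot.move_linear(tcp(bay2w(x,float(y(x))),ps),rot(ps,1),v=.05,f_stop=40): print("STOP");break
    print(np.round(robot.get_ft_force(),1))
hit=robot.move_linear(tcp(bay2w(-.035,.009),BA),v=.025,f_stop=16)
T=robot.get_position();print(hit,"tcp bay",w2bay(T[:2]),"nominal x",-.045-.045-LEAD,robot.get_ft_force(),robot.get_moment(),robot.get_time())
import pickle
t=robot.capture("top");pickle.dump(t,open("top3.pkl","wb"))
s=robot.capture("side");big=cv2.hconcat([np.ascontiguousarray(v["color"][150:400,250-d:500-d,::-1]) for v,d in((t,0),(s,100))])
cv2.imwrite("pics/b3.png",cv2.resize(big,(800,400),interpolation=cv2.INTER_CUBIC))
E
```

```text
[ 2.6  4.7 -0.3]
[ 3.5  6.2 -0.3]
[ 3.3  5.  -0.5]
[ 2.4  5.1 -0.7]
[3.2 4.4 0.1]
True tcp bay [-0.10249049  0.01271937] nominal x -0.10239999999999999 [-0.07556279  2.01683933  2.6028285 ] [ 0.81859236  0.03313096 -0.00811516] 11.6083
```

View pics/b3.png

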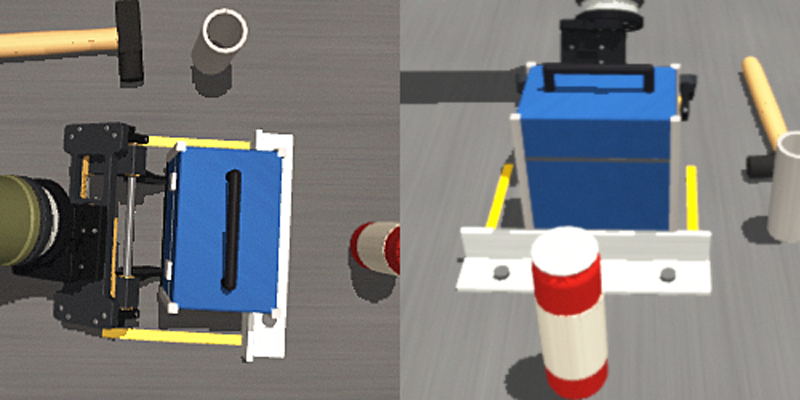

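```bash
python3 - <<'E'
from h import *
R=rot(BA,1); T=robot.get_position(); f=np.array([np.cos(BA),np.sin(BA),0])
hit=robot.move_linear(T+.012*f,v=.02,f_stop=32)
T=robot.get_position();print(hit,"tcp bay",w2bay(T[:2]),robot.get_ft_force(),robot.get_moment())
robot.wait(.3)
robot.move_linear(T-.08*f,v=.08)
T=robot.get_position();robot.move_linear(T-.06*f+[0,0,.12],v=.15)
print(robot.get_ft_force(),robot.get_time())
import pickle
t=robot.capture("top");pickle.dump(t,open("top4.pkl","wb"))
s=robot.capture("side");pickle.dump(s,open("side4.pkl","wb"))
big=cv2.hconcat([cv2.resize(np.ascontiguousarray(v["color"][a:a+180,b:b+130,::-1]),(400,554),interpolation=cv2.INTER_CUBIC) for v,a,b in((t,215,330),(s,140,195+10))])
cv2.imwrite("pics/b4.png",big)
E
```

```text
True tcp bay [-0.10247801  0.01337983] [-0.38623261  2.50923894  1.24977527] [ 0.84032261  0.1163664  -0.18877947]
[-0.16840108 -0.78705514 -0.7339833 ] 14.6833
```

View pics/b4.png

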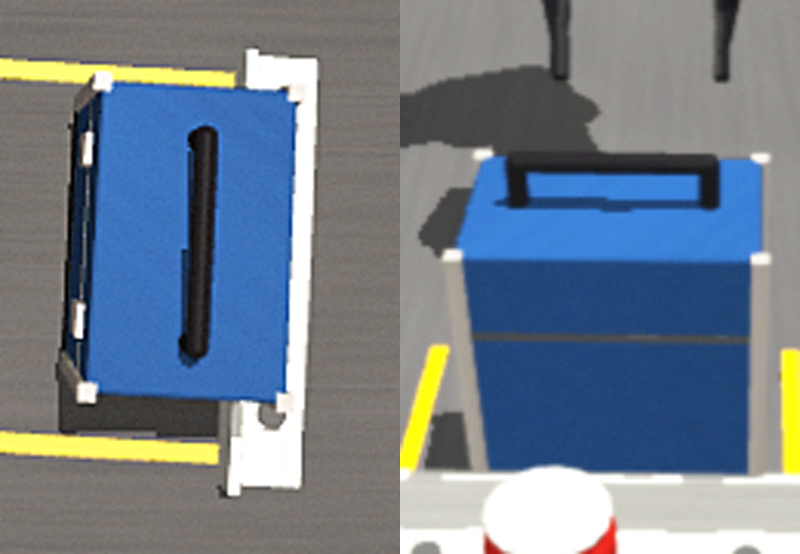

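```bash
python3 - <<'E'
from h import *
import pickle
p=pickle.load(open("top4.pkl","rb"));s=pickle.load(open("side4.pkl","rb"));k=400/130
c=onz(p,np.array([(102,80),(296,93),(283,404),(86,394)])/k+[330,215],.17)[:,:2]
a=c[1]+c[2]-c[0]-c[3];b=c[0]+c[1]-c[2]-c[3];print("bay",w2bay(c.mean(0)),"rel",np.degrees(np.arctan2(a[1],a[0])-BA),np.degrees(np.arctan2(b[1],b[0])-BA)-90)
d=onz(s,np.array([(53,257),(361,258)])/k+[205,140],.17)[:,:2];e=d[1]-d[0]
print("back edge side cam bay",[w2bay(v).round(4) for v in d],np.degrees(np.arctan2(e[1],e[0])-BA)-90,np.linalg.norm(e))
for q in("spray_can","tube_offcut","mallet"):
  for v in(p,s):
    v=robot.capture("top" if v is p else "side")
    print(q,[(o["conf"],o["point"]) for o in robot.place_of(v,q)[:1]])
E
```

```text
bay [-0.04370834  0.01286125] rel 0.09647121829285055 0.23754034757773468
back edge side cam bay [array([ 0.0024, -0.053 ]), array([-0.0004,  0.0846])] 1.1901975577315937 0.13756571189732247
spray_can [(0.56, [480.3, 301.8])]
spray_can [(0.68, [262.3, 384.2])]
tube_offcut [(0.74, [376.5, 181.7])]
tube_offcut [(0.76, [394.9, 289.1])]
mallet [(0.59, [272.3, 180.6])]
mallet [(0.98, [380.4, 222.5])]
```

The top camera shows the case flush and square to within about 0.2°, but the side camera suggests about 1°. I'll settle this with sub-pixel line fits on the case and the rail in the side image.

```bash
python3 - <<'E'
from h import *
import pickle
s=pickle.load(open("side4.pkl","rb"));p=pickle.load(open("top4.pkl","rb"))
def fit(v,ch,r0,r1,c0,c1,z,sign,vert=False):
    g=cv2.GaussianBlur(v["color"][:,:,ch].astype(float),(0,0),.7)
    if vert: g=g.T
    pts=[]
    for c in range(c0,c1):
        d=sign*np.diff(g[r0:r1,c]);i=d.argmax();w=np.clip(d[max(i-2,0):i+3],0,None)
        pts.append((c,r0+.5+(w*np.arange(max(i-2,0),max(i-2,0)+len(w))).sum()/w.sum()))
    pts=np.array(pts); pts=pts[:,::-1] if vert else pts
    X=onz(v,pts,z)[:,:2];B=np.array([w2bay(q) for q in X])
    for _ in range(3):
        k=np.polyfit(B[:,1],B[:,0],1);e=abs(B[:,0]-np.polyval(k,B[:,1]));B=B[e<=max(2.5*e.std(),4e-4)]
    print("deg rel",round(np.degrees(np.arctan(-k[0])),2),"x at y=.013",round(np.polyval(k,.013),4),len(B),B[:,1].min().round(3),B[:,1].max().round(3))
print("side: top back edge, rail top")
fit(s,2,219,230,228,317,.17,-1)
fit(s,0,285,300,222,320,.04,1)
print("top: case back top edge, rail outer foot edge (heel)")
fit(p,0,415,440,252,337,.17,1,True)
fit(p,0,424,445,240,370,.003,-1,True)
E
```

```text
side: top back edge, rail top
deg rel 0.47 x at y=.013 0.0023 89 -0.045 0.076
deg rel 0.35 x at y=.013 0.0008 73 -0.068 0.08
top: case back top edge, rail outer foot edge (heel)
deg rel 0.35 x at y=.013 0.0003 85 -0.042 0.073
deg rel 0.13 x at y=.013 0.0486 122 -0.115 0.109
```

Both cameras now put the case parallel to the rail within 0.1–0.2° and flush within about 1.5 mm, which is inside the calibration error. Handing in.

```bash
python3 -c "
from h import *
robot.sign_off();print(robot.get_time(),robot.get_ft_force())"
```

```text
the job is handed in; nothing more can be done
the job is handed in; nothing more can be done
```

The case now stands upright with its back against the stop rail, between the yellow tapes. I drew the gripper back clear of it and handed the job in. The robot clock read 14.7 s after drawing back and a little more at hand-in, well under the 46 s limit.

**Push:** I leaned the gripper back 40° and pushed with both open fingertips at about 26 mm height. The case followed a slightly curved path to the rail. I then pressed it home twice, stopping at force changes of 16 N and 32 N, and both presses ended at the same place to within 0.1 mm.

**Last checks:**
- **Flush and square:** line fits in both pictures put the case parallel to the rail within about 0.1–0.2°. The gap is within about 1.5 mm, which is inside the calibration error.
- **Between the tapes:** the case's centre is about 13 mm off the bay's middle, against 30 mm allowed.
- **Other objects:** the networks found the spray can, tube offcut and mallet within about 4 pixels of where they were at the start. That is within the networks' usual error, and nothing came near them.

**Disagreement:** a first hand-picked reading in the side picture suggested the case was 1.2° out of square. The finer line fit in the same picture gave only 0.1° relative to the rail, so I put the first reading down to picking error.

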